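Hold the slide chamber open

TASK

Take the steel canister off the slide chamber by its handle and set it down upright, wholly on the round cork mat, lowering it there and not dropping it. Then raise the chamber's orange lid by its black handle to about 60 degrees and keep holding it there so the slides can be looked at: finish with the lid still in the grip, because it falls shut when let go, and never let it drop. Leave everything else on the worktop where it is.

Things in the scene. Friction and masses are not known exactly. Their poses are not given: they have to be found in the camera images.
- chamber: slide incubation chamber fixed to the worktop: open white plastic box 150 x 180 x 60 mm (x, y, z of its own frame), origin at the centre of its underside, with an orange lid hinged along its far (own +x) top edge. Its own -x side, with the lid's handle, faces roughly towards the robot. The lid's handle stands out on this side. Inside lie glass slides. A fixed rack of pipettes about 0.3 m tall stands along the back of the worktop, 0.1 m or more behind the chamber.
- chamber_lid (a joint): angle of the chamber's orange lid, rad: 0 shut and level, 1.05 (60 degrees) is wanted, 1.9 is the stop. The lid weighs about 0.35 kg and falls shut by itself when let go below about 1.5. It turns about the chamber's own +y axis through point lid_hinge: its front rises and swings away from the robot.
- lid_hinge (a point): point on the lid's hinge axis (the axis runs along the chamber's own y), in the middle of the far top edge, 61 mm above the worktop; it does not move with the lid.
- lid_handle (a point): centre of the lid's black handle: an upright round disc 26 mm in diameter and 14 mm thick, its flat faces looking to the lid's own +y and -y, so that it is pinched across its thickness along y. It sits 34 mm in front of the lid's front edge on a stem 12 mm wide and 8 mm high, 190 mm from the hinge along the lid and 5 mm above the hinge axis when shut, and moves with the lid; frame axes as the chamber's when shut. Between two fingers the disc can turn.
- canister: steel canister, 67 mm across at its dark lid and 62 mm tall without its handle, about 0.25 kg, closed; origin at the centre of its underside. It starts upright on the orange lid (70 mm above the worktop), inside a black ring 6 mm high and 78 mm in inner diameter, from which it must be lifted upwards.
- canister_center (a point): centre of the canister's body, 31 mm above its underside.
- canister_handle (a point): middle of the canister's black grip bar, 105 mm above its underside: a level round bar of 12 mm diameter and 54 mm length along the canister's own y axis, held by thin steel wires at both ends; 37 mm free below it. Fixed to the canister (it does not fold).
- mat: round brown cork mat, 120 mm in diameter and 4 mm thick, fixed on the worktop to the robot's left of the chamber; origin at the centre of its underside.
- mat_top (a point): centre of the cork mat's top face, 4 mm above the worktop.
- microscope: bystander, fixed: a white microscope about 0.4 m tall standing to the robot's right of the chamber, its black eyepieces overhanging towards the robot; origin on the worktop under it, it reaches about 0.13 m to either side of it in y and up to 0.25 m in x. The arm may start on its far right side and must pass in front of it or over it without hitting it.
- amber_bottle_2_center (a point): bystander, loose: amber glass dropper bottle with a red rubber top, 38 mm across, 111 tall; its centre half-way up. To be left where it is.
- white_bottle_center (a point): bystander, loose: white plastic bottle with a blue cap, 33 mm across, 66 tall; its centre half-way up. To be left where it is.
- coverslip_box_center (a point): bystander, loose: small white box with a blue lid, 31 x 31 x 20 mm; its centre half-way up. To be left where it is.
- timer_center (a point): bystander, loose: white bench timer with a display and three keys, 58 x 62 x 20 mm; its centre half-way up. To be left where it is.
- beaker_center (a point): bystander, loose: small clear glass beaker, 45 mm across, 58 tall; its centre half-way up. To be left where it is.
Mind the look-alikes: they are no part of the job. What is meant by the canister is not pink, and is the smaller of those in its own colour.

How it is judged (in metres and radians):
On the way, in this order (a step that is already met when the one before it is completed fails the run):
1. the canister is held up by the fingers, clear of the chamber's lid (contact force between the fingers and canister above 0.5 N and contact force between canister and chamber below 0.05 N and height (world z) of canister_center above 0.112 m), for 0.1 s.
2. the canister is lowered, still in the fingers, to within 12 mm of the mat, over it and upright (contact force between the fingers and canister above 0.5 N and height (world z) of canister_center below 0.047 m and horizontal distance between canister_center and mat_top below 0.03 m and angle between canister_center's own z axis and vertical below 0.2 rad), for 0.02 s.
3. the canister stands released, upright and wholly on the mat, the lid still shut (horizontal distance between canister_center and mat_top below 0.03 m and angle between canister_center's own z axis and vertical below 0.12 rad and height (world z) of canister_center below 0.042 m and contact force between the fingers and canister below 0.05 N and linear speed of canister below 0.03 m/s and contact force between canister and mat above 0.3 N and value of joint chamber_lid below 0.3 rad), for 0.2 s.
4. the lid is held by the fingers at about 60 degrees, still (value of joint chamber_lid between 0.89 and 1.2 rad and velocity of joint chamber_lid between -0.1 and 0.1 rad/s and contact force between the fingers and chamber above 0.3 N), for 0.5 s.
At the end, for the whole second after the job is handed in: The lid stands at 51 to 69 degrees (0.89 to 1.20 rad), still (under 0.1 rad/s), held by the fingers (contact over 0.3 N); the canister stands upright (within 0.12 rad), released and at rest on the cork mat, its centre within 30 mm of the mat's; no bystander moved by more than 30 mm (all of step 4 and horizontal distance between canister_center and mat_top below 0.03 m and angle between canister_center's own z axis and vertical below 0.12 rad and height (world z) of canister_center below 0.042 m and contact force between the fingers and canister below 0.05 N and linear speed of canister below 0.03 m/s and contact force between canister and mat above 0.3 N and contact force between canister and chamber below 0.05 N and distance of each of amber_bottle_2_center, white_bottle_center, coverslip_box_center, timer_center, beaker_center from where it was at the start of the episode below 0.03 m); the arm keeps its last pose, push and grip.
It fails at once if the canister is tipped by more than about 45 degrees (angle between canister_center's own z axis and vertical above 0.8 rad).
It fails at once if the lid drops (closes faster than 3 rad/s) (velocity of joint chamber_lid below -3 rad/s).
It fails at once if a bystander is moved by more than 30 mm (distance of any of amber_bottle_2_center, white_bottle_center, coverslip_box_center, timer_center, beaker_center from where it was at the start of the episode above 0.03 m).
It also fails if it takes over 58 s, if anything falls off the work surface, if the arm or the gripper's body presses on something with over 40 N, if the wrist force passes 120 N, or if a joint passes its speed limit or range.

ROBOT

A 6-joint arm with a two-finger parallel gripper is mounted at the origin on a cart in front of the work surface, level with it; the furniture and walls round the work are solid. World frame = base frame: x ahead of the robot, y to its left, z up, the work surface at z = 0. Lengths are in mm, angles in rad, forces in N, time in s.
With the tool pointing down it reaches from about 350 to 975 mm from the base axis. Payload 7.1 kg.
Tool frame: the origin (TCP) lies on the front face of the gripper's body, between the roots of the fingers; the fingertips stand 80 mm ahead of it and the grasp point (between the pads) lies 61 mm ahead of it (env.tips_ahead is the distance from the TCP to the fingertips, in mm); z points along the fingers, y is the line along which they close (so a half turn about z gives the same grasp; the last joint's range is limited). The gripper opens to 88 mm and grips with 3 to 60 N. Pads are 20 mm wide; open, the fingers measure 115 mm over their backs; the gripper's body (75 mm by 178 mm) begins 61 mm behind the grasp point.
Start: joints at [1.136, 0.423, 1.63, -0, 1.089, -0.019], TCP at [252.419, 571.743, 302.675] pointing down, gripper open.
Joint ranges: [-3, 3], [-0.9, 2.11], [0.09, 2.58], [-1.31, 4.45], [0.11, 2.69], [-2.54, 2.54]. Speed limits (rad/s): [2.39, 2.39, 3.01, 3.14, 3.14, 3.14].

INTERFACE

Orientations are given as a unit quaternion [x, y, z, w].
In Python, from station import env, set_gripper, viewer, workorder gives the robot as it stands. Calls block until the motion is done:
- env.reach(position, orientation): joint-space move of the TCP to a pose.
- env.move_l(position, rot=None, rate=150, f_stop=None): straight line of the TCP; rot=None keeps the orientation; rate is the mean speed in mm/s. With f_stop (N) it stops when the force on the tool has changed by that much, and returns True; else False.
- env.move_joints(angles): joint-space move.
- set_gripper(opening): finger opening in mm; the grip force is fixed at half the most; returns when the fingers have stopped.
- env.hold(seconds).
- env.ik(position, orientation): joint angles nearest the present ones, or None.
- env.read_state(): the state.
- viewer.camera(name): name is "scene" or "top"; returns the picture (384x512x3 uint8, blue, green, red); there is no depth.
- viewer.camera_params(name): a dict with "fx", "fy", "cx", "cy" (pixels), "pose" (4x4, takes a point from camera to world coordinates). Camera axes: x right, y up, looking along -z (the intrinsics and any distortion apply to the point x, -y, -z); pixel columns grow to the right and rows downward; lengths in mm; the calibration is good to about 2 mm. A picture is of the moment at which its call begins. camera_params takes no time and is no camera call.
A pose or a line that the arm cannot do raises env.IKError and nothing moves.
- workorder.sign_off(): hands the job in; it is judged then, once.
The state is a dict: "time_s": time; "qpos": joint angles; "dq": joint speeds; "tau": joint torques, N m; "tool_pos": TCP position; "orientation": TCP orientation; "force": force on the tool from outside, world axes, zero at the start; "wrist_torque": the same for the moment, N m; "width": finger opening in mm; "grip_force": force on a finger pad.
Only numpy, scipy, OpenCV 4.12 (cv2) and the standard library are available. Lean on these libraries where they do the work, as an engineer would, in place of code of your own. Each camera call takes 0.05 s, during which the arm holds its last target. There are 200 camera calls.

## Working session

There is one attempt and no reset: what is moved stays moved. The work goes in short steps, each a Python script; the robot and the scene stay as the last script left them, time stands still between calls to the robot, and variables do not carry over. Pictures are saved under pics/ and viewed, at most 10 in all, crops included, and the job is handed in when it is done.

```bash
mkdir -p pics; ls; python3 - <<'E'
from station import env, viewer
import cv2, numpy as np
np.set_printoptions(precision=4,suppress=True)
for n in ("scene","top"):
    cv2.imwrite(f"pics/{n}0.png",cv2.resize(viewer.camera(n),(800,600),interpolation=cv2.INTER_CUBIC))
    print(n,viewer.camera_params(n))
print(env.read_state())
E
```

```text
pics
scene {'fx': 353.4611421399887, 'fy': 353.4611421399887, 'cx': 250.74665952025492, 'cy': 192.42734515501223, 'pose': array([[  -0.6312,    0.3281,   -0.7028, -134.3323],
       [  -0.7756,   -0.2665,    0.5722,  577.288 ],
       [   0.0004,    0.9063,    0.4227,  513.8085],
       [   0.    ,    0.    ,    0.    ,    1.    ]])}
top {'fx': 443.1166271183082, 'fy': 443.1166271183082, 'cx': 250.12041810800883, 'cy': 193.0543123599076, 'pose': array([[  -0.0013,    0.992 ,   -0.1261,  334.3668],
       [  -1.    ,   -0.0019,   -0.0048,   30.5279],
       [  -0.005 ,    0.1261,    0.992 , 1607.259 ],
       [   0.    ,    0.    ,    0.    ,    1.    ]])}
{'time_s': 0.1, 'qpos': array([ 1.136 ,  0.4237,  1.6306, -0.    ,  1.0886, -0.0191]), 'dq': array([ 0.0001, -0.0025, -0.0003, -0.0018,  0.0014,  0.0006]), 'tau': array([  0.0006, -54.561 , -27.4324,   0.0646,   0.0188,  -0.    ]), 'tool_pos': array([252.2598, 571.4121, 302.0154]), 'orientation': array([ 0.2064,  0.9785, -0.0006, -0.0001]), 'force': array([-0.0055,  0.2624, -0.3865]), 'wrist_torque': array([-0.0057, -0.0143,  0.0156]), 'grip_force': 0.0, 'width': 88.11962945223962}
```

View pics/scene0.png

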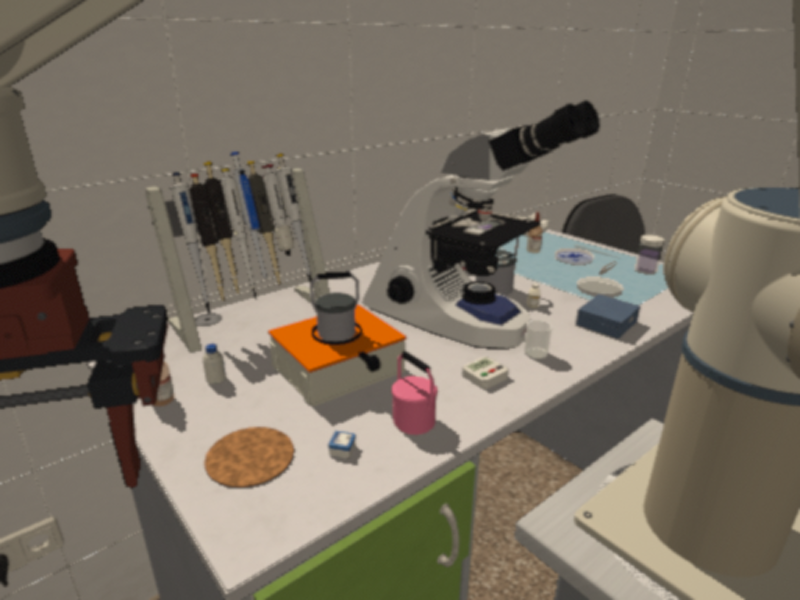

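View pics/top0.png

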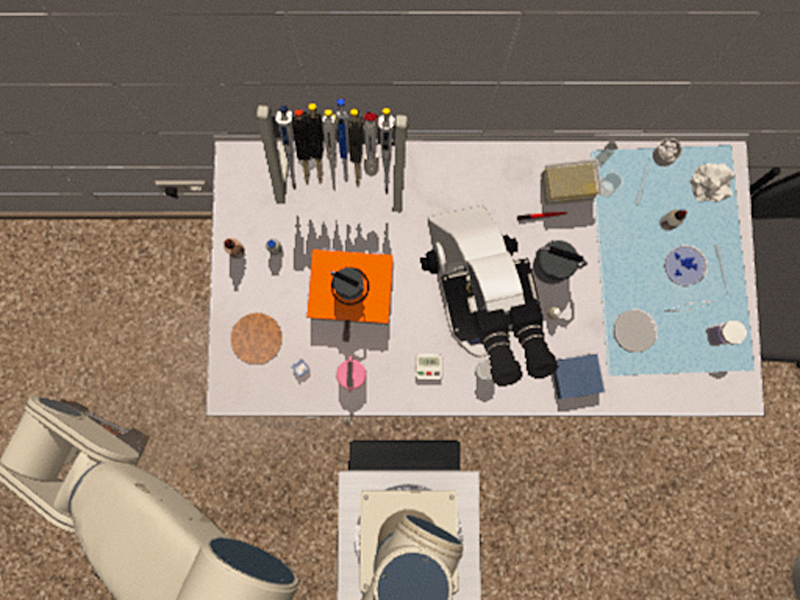

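The scene shows three pots that could be the canister (top view, 800x600):
- The steel one on the orange lid at (349,285).
- A larger steel one right of the microscope at (557,262).
- A pink one at (351,374).

I choose the one on the lid and will check it in a close crop. The mat is at (257,338), the lid handle at (347,330), the coverslip box at (301,369) and the timer at (429,368).

```bash
cat > h.py <<'E'
from station import env, set_gripper, viewer, workorder
import cv2, numpy as np
from scipy.spatial.transform import Rotation as R
np.set_printoptions(precision=3,suppress=True)
def ground(cam,uv,z):
    p=viewer.camera_params(cam);T=p["pose"]
    d=T[:3,:3]@np.array([(uv[0]-p["cx"])/p["fx"],-(uv[1]-p["cy"])/p["fy"],-1])
    return T[:3,3]+d*(z-T[2,3])/d[2]
def proj(cam,P):
    p=viewer.camera_params(cam);T=p["pose"]
    q=T[:3,:3].T@(np.asarray(P,float)-T[:3,3])
    return np.array([p["cx"]+p["fx"]*q[0]/-q[2],p["cy"]-p["fy"]*q[1]/-q[2]])
def down(yaw):  # tool z down, finger line y at angle yaw+90 from world x
    return (R.from_euler("z",yaw)*R.from_euler("x",np.pi)).as_quat()
E
python3 - <<'E'
from h import *
t=viewer.camera("top"); s=viewer.camera("scene")
hsv=cv2.cvtColor(t,cv2.COLOR_BGR2HSV)
def blob(lo,hi,box):
    m=cv2.inRange(hsv,lo,hi);k=np.zeros_like(m);x0,y0,x1,y1=box;k[y0:y1,x0:x1]=m[y0:y1,x0:x1]
    c=max(cv2.findContours(k,0,1)[0],key=cv2.contourArea);return c
c=blob((5,200,120),(18,255,255),(180,150,270,220)); r=cv2.minAreaRect(c)
print("lid",r,cv2.boxPoints(r).tolist()); print([ground("top",q,66) for q in cv2.boxPoints(r)])
for z in (66,70): print(ground("top",r[0],z))
c=blob((5,60,60),(20,200,220),(135,190,190,245));e=cv2.fitEllipse(c);print("mat",e,ground("top",e[0],4))
a=cv2.resize(t[140:260,130:290],(800,600),interpolation=cv2.INTER_CUBIC); cv2.imwrite("pics/topcrop.png",a)
b=cv2.resize(s[160:295,160:340],(800,600),interpolation=cv2.INTER_CUBIC); cv2.imwrite("pics/scenecrop.png",b)
E
```

```text
lid ((223.75381469726562, 182.94668579101562), (51.9390983581543, 43.531944274902344), 4.085616588592529) [[196.29949951171875, 202.80709838867188], [199.40103149414062, 159.38577270507812], [251.2081298828125, 163.08627319335938], [248.10659790039062, 206.50759887695312]]
[array([496.24 , 226.332,  66.   ]), array([650.85 , 217.512,  66.   ]), array([637.109,  34.006,  66.   ]), array([482.924,  45.082,  66.   ])]
[566.294 130.688  66.   ]
[565.692 130.428  70.   ]
mat ((163.6208953857422, 216.16368103027344), (31.82364845275879, 32.75883102416992), 39.93199157714844) [454.267 352.117   4.   ]
```

View pics/topcrop.png

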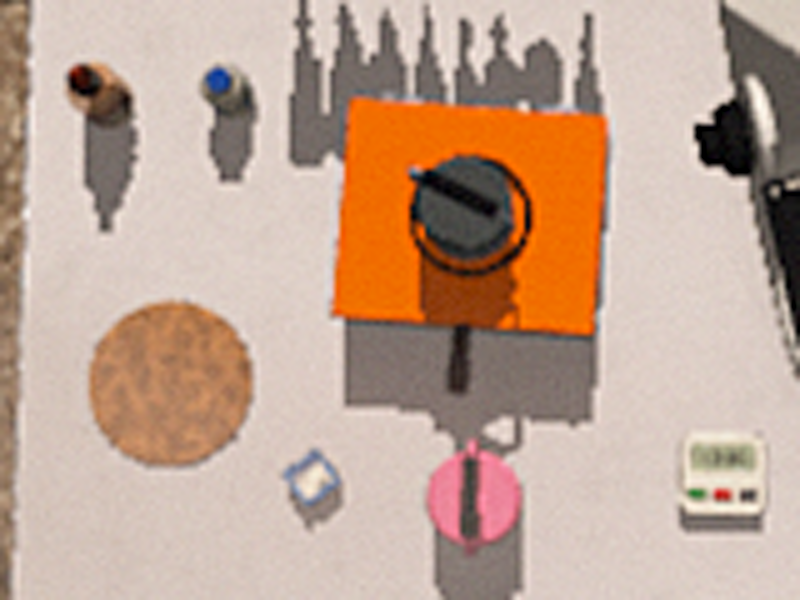

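View pics/scenecrop.png

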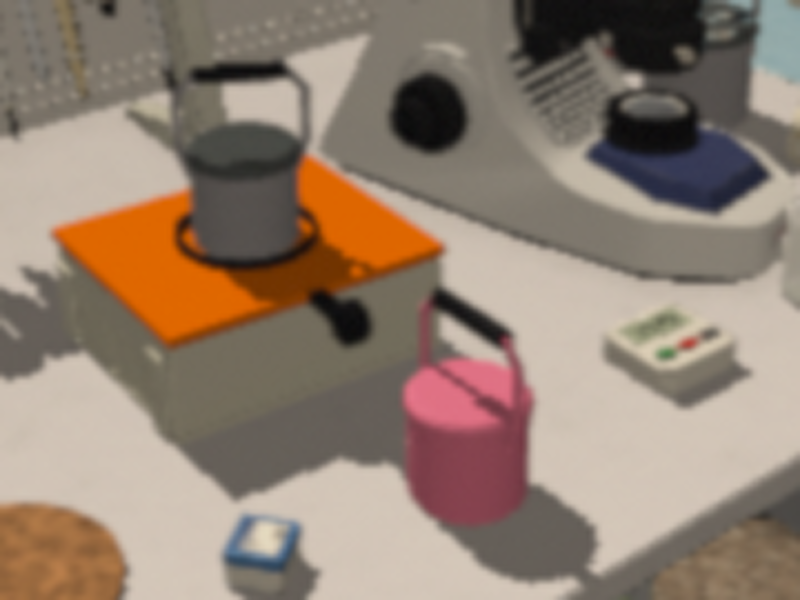

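The crops confirm it: the grey steel canister sits in the black ring on the lid, smaller than the steel one behind the microscope. In the top crop its bar runs from (415,175) to (497,213). The lid handle disc is at (458,375) in front of the lid, and the pink pot at (471,500) has to stay clear. Next I move above the canister.

```bash
python3 - <<'E'
from h import *
tp=lambda c:(130+c[0]/5-.5,140+c[1]/5-.5)
sc=lambda c:(160+c[0]*.225-.5,160+c[1]*.225-.5)
a,b=ground("top",tp((415,175)),175),ground("top",tp((497,213)),175)
print("bar",a,b,(a+b)/2,np.degrees(np.arctan2(*(a-b)[1::-1])))
print("can lid ctr",ground("top",tp((462,208)),132))
def tri(ut,us):
    A=[];o=[]
    for c,u in(("top",ut),("scene",us)):
        C=viewer.camera_params(c)["pose"][:3,3];d=ground(c,u,0)-C;d/=np.linalg.norm(d);M=np.eye(3)-np.outer(d,d);A.append(M);o.append(M@C)
    return np.linalg.lstsq(np.vstack(A),np.hstack(o),rcond=None)[0]
print("tri bar",tri(tp((456,194)),sc((238,70))))
print("lid handle tri",tri(tp((458,376)),sc((350,322))), "top@70", ground("top",tp((458,376)),72))
print("ring", ground("top",tp((471,214)),76),"pink",ground("top",tp((471,500)),60))
h=(a+b)/2; bar=np.arctan2(*(a-b)[1::-1])
for y in (bar,bar+np.pi):
    print(y,env.ik([h[0],h[1],330],down(y)))
E
```

```text
bar [577.952 160.671 175.   ] [552.657 106.792 175.   ] [565.304 133.732 175.   ] 64.85117673928174
can lid ctr [562.665 132.686 132.   ]
tri bar [564.037 132.449 177.918]
lid handle tri [453.773 138.509  66.672] top@70 [453.945 138.82   72.   ]
ring [567.075 130.241  76.   ] pink [368.535 130.025  60.   ]
1.1318665578932265 [ 0.212  0.328  1.705 -0.     1.108  0.651]
4.273459211483019 [ 0.212  0.328  1.705  0.     1.108 -2.491]
```

```bash
python3 - <<'E'
from h import *
q=down(1.132)
env.reach([564,132.8,330],q)
cv2.imwrite("pics/above.png",cv2.resize(viewer.camera("scene")[110:290,140:380],(800,600),interpolation=cv2.INTER_CUBIC))
st=env.read_state();print(st["time_s"],st["tool_pos"],st["force"])
E
```

```text
2.2 [563.802 133.716 329.919] [-0.355 -0.617  0.017]
```

View pics/above.png

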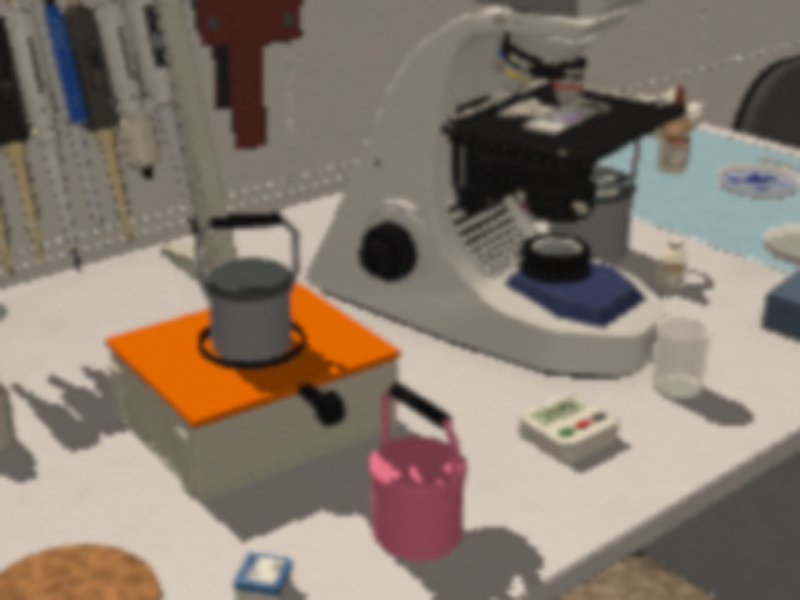

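The open fingers straddle the bar at (246,220), with the near fingertip at (250,145), directly above it. I lower, grip and lift.

```bash
python3 - <<'E'
from h import *
def pr(t):
    s=env.read_state();print(t,s["time_s"],s["tool_pos"],s["force"],s["width"],s["grip_force"])
print(env.move_l([564,132.8,236],rate=100,f_stop=8)); pr("down")
set_gripper(4); pr("closed")
env.move_l([564,132.8,300],rate=80); env.hold(0.2); pr("lifted")
cv2.imwrite("pics/lift.png",cv2.resize(viewer.camera("scene")[100:280,140:380],(800,600),interpolation=cv2.INTER_CUBIC))
E
```

```text
False
down 3.2917 [564.405 132.896 236.589] [-0.676  0.387  1.105] 88.12874496422664 0.0
closed 4.4583 [564.091 132.836 235.995] [ 0.514  0.531 -1.973] 11.10148624796502 29.8957559466362
lifted 5.6083 [563.773 132.775 299.39 ] [ 0.649  0.145 -2.502] 11.552060919734867 29.89235758781433
```

View pics/lift.png

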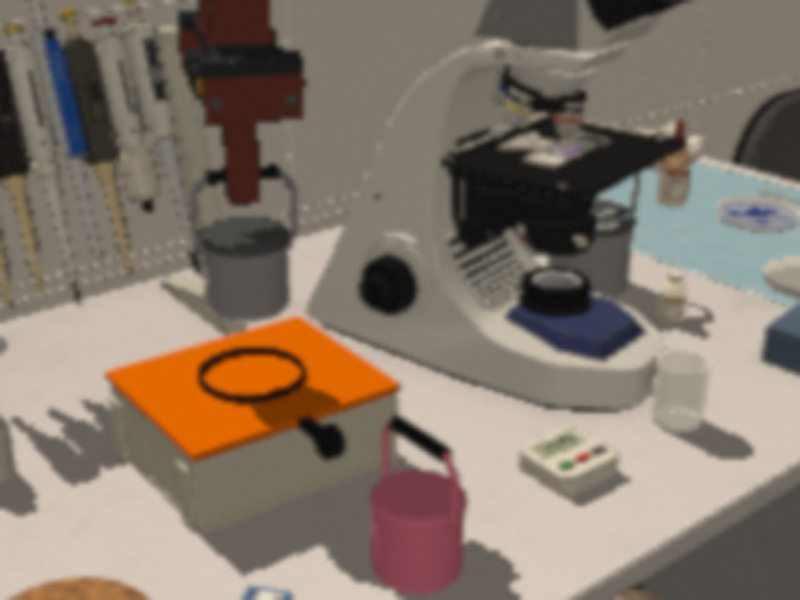

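The canister hangs upright in the grip at (245,265), clear of the lid. I carry it to the mat and lower it.

```bash
python3 - <<'E'
from h import *
def pr(t):
    s=env.read_state();print(t,s["time_s"],s["tool_pos"],s["force"],s["width"],s["grip_force"])
env.move_l([454,352,300],rate=120); env.hold(0.3); pr("over")
env.move_l([454,352,182],rate=60); env.hold(.3); pr("low")
print(env.move_l([454,352,166],rate=12,f_stop=2.5)); env.hold(.2); pr("contact")
cv2.imwrite("pics/mat.png",cv2.resize(viewer.camera("scene")[180:330,60:260],(800,600),interpolation=cv2.INTER_CUBIC))
E
```

```text
over 8.15 [454.096 351.858 300.017] [-0.747 -0.144 -2.203] 11.050407926258252 29.892249405384064
low 10.5667 [454.031 352.017 182.125] [-0.987  0.252 -2.216] 11.285736728654415 29.892248511314392
True
contact 11.7167 [454.226 351.885 169.852] [ 0.467 -1.279  4.372] 11.20776372797147 29.892496168613434
```

View pics/mat.png

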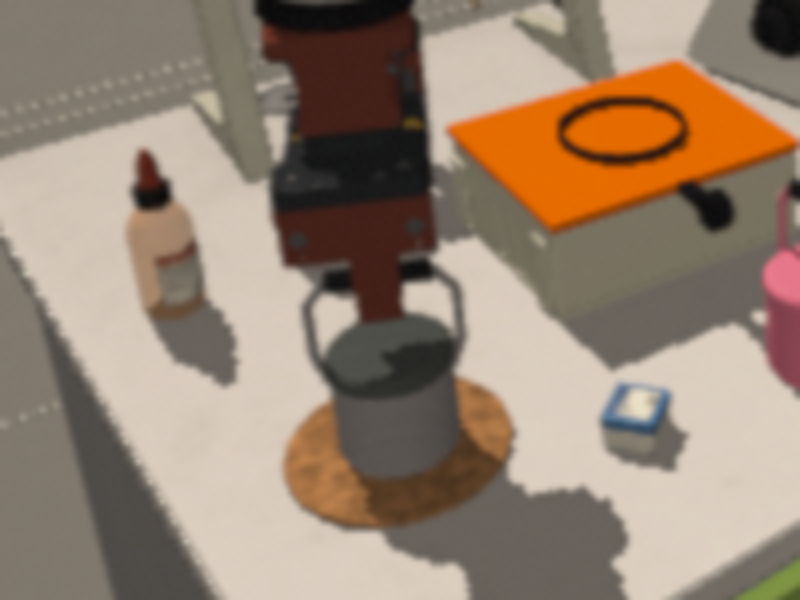

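The canister stands upright, well inside the mat edge (bottom centre about (400,450) in the crop). I release it, retreat straight up and go above the lid handle.

```bash
cat >> h.py <<'E'
def pr(t):
    s=env.read_state();print(t,s["time_s"],s["tool_pos"],s["force"],s["width"],s["grip_force"])
YAW=-0.068
hinge=np.array([643.5,125.1,61]); 
def lidpt(th,r=190,o=5):
    ex=np.array([np.cos(YAW),np.sin(YAW),0]);ez=np.array([0,0,1])
    return hinge-(r*np.cos(th)-o*np.sin(th))*ex+(r*np.sin(th)+o*np.cos(th))*ez
E
python3 - <<'E'
from h import *
set_gripper(70); env.hold(.3); pr("open")
env.move_l([454,352,300],rate=120); pr("up")
p=lidpt(0); print(p,lidpt(1.05))
for y in (YAW,YAW+np.pi): print(env.ik(p+[0,0,160],down(y)))
env.reach(p+[0,0,160],down(YAW)); set_gripper(50); pr("above handle")
a=viewer.camera("scene")
b=np.hstack([cv2.resize(a[110:310,60:160],(400,600)[:2]) if 0 else cv2.resize(a[130:330,70:270],(400,400)),cv2.resize(viewer.camera("top")[130:250,130:250],(400,400))])
cv2.imwrite("pics/h.png",b)
E
```

```text
open 13.0833 [453.449 351.528 169.091] [-0.027 -0.369 -0.097] 69.66308142430823 0.0
up 14.325 [453.669 351.744 299.203] [ 0.182  0.539 -0.276] 69.71011480022808 0.0
[453.939 138.01   66.   ] [553.507 131.229 228.298]
[ 0.27   0.321  2.013 -0.     0.808  1.909]
[ 0.27   0.321  2.013  0.     0.808 -1.233]
above handle 15.7667 [453.949 138.223 226.054] [0.245 0.216 0.557] 50.086615522142736 0.0
```

View pics/h.png

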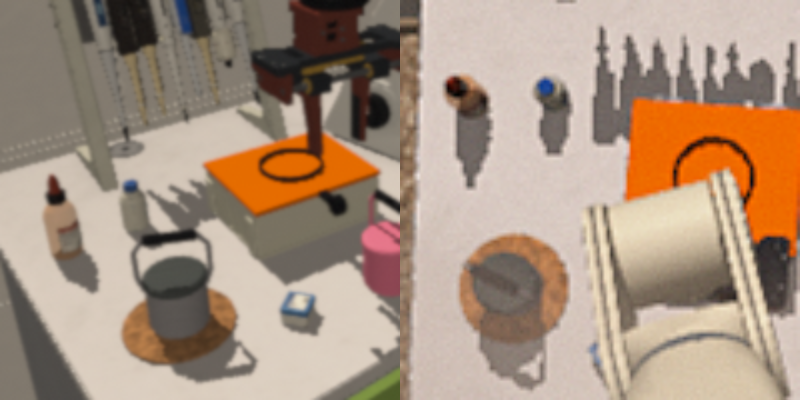

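The canister stands released on the mat, and the gripper is above the lid handle, fingers spread across it. I lower, pinch the disc and follow the arc a little to check the grip.

```bash
python3 - <<'E'
from h import *
off=np.array([0,0,61.])
print(env.move_l(lidpt(0)+off,rate=80,f_stop=8)); pr("down")
set_gripper(6); pr("closed")
if 11<env.read_state()["width"]<17:
    for th in (0.1,0.2,0.3): env.move_l(lidpt(th)+off,rate=40); pr(th)
cv2.imwrite("pics/l1.png",cv2.resize(viewer.camera("scene")[130:310,140:380],(800,600),interpolation=cv2.INTER_CUBIC))
E
```

```text
False
down 17.25 [454.252 138.095 127.428] [-0.649 -0.909  0.159] 50.058797708237535 0.0
closed 17.9 [454.085 139.039 127.085] [-1.183  9.529 -1.065] 13.63796483779187 29.999132752418518
0.1 18.525 [456.061 138.915 146.158] [ 1.811  7.845 -3.121] 14.005369943961828 29.999580681324005
0.2 19.15 [459.683 138.643 164.915] [ 3.036  6.6   -2.548] 13.816966255056409 29.999842643737793
0.3 19.775 [464.976 138.276 183.2  ] [ 3.04   5.971 -3.316] 13.776623119472188 29.999755024909973
```

View pics/l1.png

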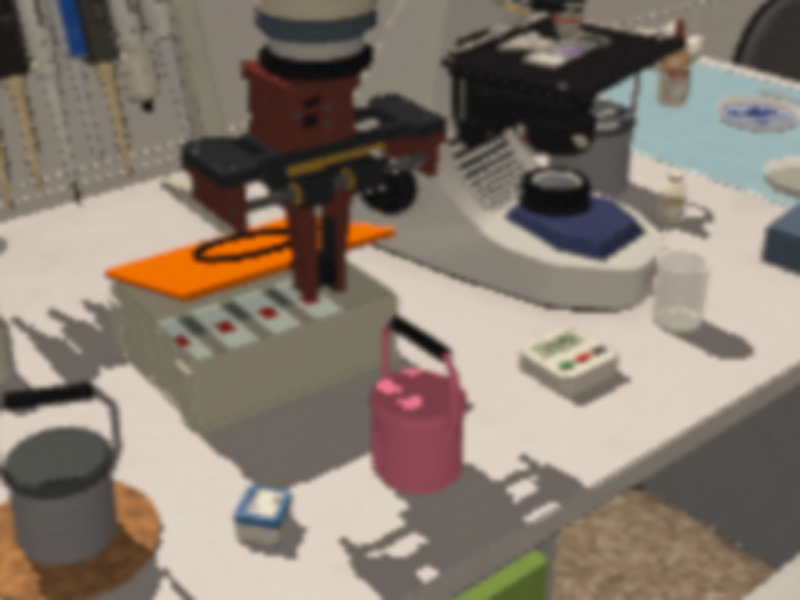

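The lid is rising with the handle pinched at (320,260), and the slides show beneath it. The forces are small, so I carry on to 60 degrees.

```bash
python3 - <<'E'
from h import *
off=np.array([0,0,61.])
for th in (.4,.5,.6,.7,.8,.9,1.0,1.05):
    env.move_l(lidpt(th)+off,rate=40)
    if th in(.6,.9,1.05): pr(th)
env.hold(1); pr("held")
cv2.imwrite("pics/l2.png",cv2.resize(viewer.camera("scene")[70:340,60:420],(800,600),interpolation=cv2.INTER_CUBIC))
E
```

```text
0.6 21.7 [490.589 136.45  233.334] [ 4.006  5.995 -4.756] 14.243297414041969 29.99984622001648
0.9 23.575 [529.447 133.7   273.272] [ 2.63   5.983 -4.761] 13.916408565072155 29.99996155500412
1.05 24.5917 [553.054 132.032 288.479] [ 1.077  5.313 -4.061] 13.852843038198209 29.999733567237854
held 25.5917 [553.006 132.041 288.441] [ 0.331  5.603 -4.572] 13.654415473075115 29.999766647815704
```

View pics/l2.png

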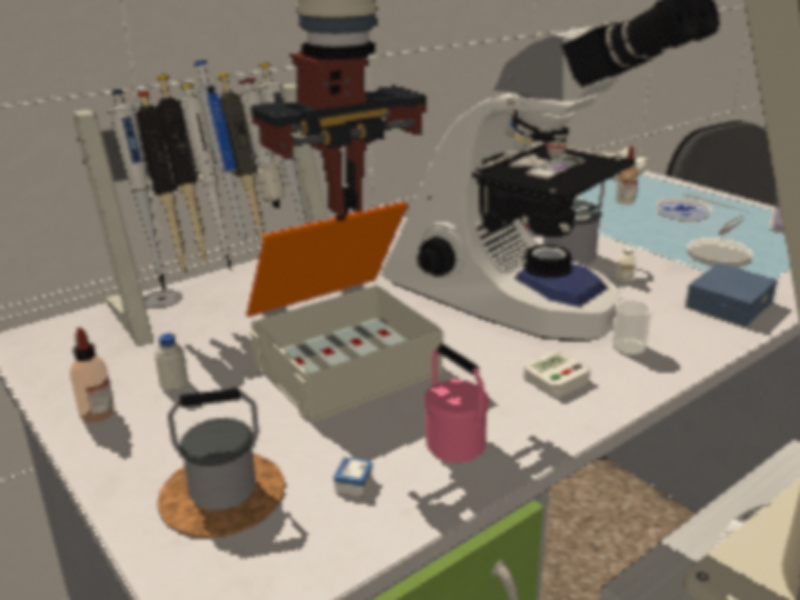

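The lid is held at about 60 degrees with the handle still in the grip at (345,190). The canister stands upright on the mat at (220,470), and the bystanders have not moved. I hand the job in.

```bash
python3 -c "
from station import workorder
print(workorder.sign_off())"
```

```text
the job is handed in; nothing more can be done
None
```

I set the steel canister down upright on the cork mat, raised the orange lid to about 60 degrees, and handed the job in at about 26 s with the lid still in the grip; the last picture showed nothing else moved, but the sign-off gave no verdict.

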